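Unlock the washstand drawer with the service key

ROBOT

A 6-joint arm with a two-finger parallel gripper is mounted at the origin on the work surface. World frame = base frame: x ahead of the robot, y to its left, z up, the work surface at z = 0. Lengths are in mm, angles in degrees, forces in N, time in s.
With the tool pointing down it reaches from about 300 to 850 mm from the base axis. Payload 4.2 kg.
Tool frame: the origin (TCP) lies between the finger pads; the fingertips stand 22 mm ahead of it and the grasp point (between the pads) lies 3 mm ahead of it; z points along the fingers, y is the direction in which the jaws open and shut (so a half turn about z gives the same grasp; the last joint's range is limited). The gripper opens to 91 mm and grips with 3 to 60 N. Pads are 32 mm wide; open, the fingers measure 118 mm over their backs; the gripper's body (76 mm by 178 mm) begins 60 mm behind the grasp point.
Start: joints at [-69.099, 18.312, 89.639, -0, 72.044, -1.146], TCP at [215.845, -532.968, 207.776] pointing down, gripper open.
Joint ranges: [-177.97, 177.97], [-48.28, 115.42], [12.27, 149.76], [-77.06, 257.06], [2.81, 150.46], [-146.56, 146.56]. Speed limits (degrees/s): [147.25, 147.25, 180, 180, 180, 180].

INTERFACE

Orientations are given as [roll, pitch, yaw] about the fixed x, y, z axes, in that order (R = Rz(yaw) Ry(pitch) Rx(roll)).
In Python, from workcell import telemetry, cams, env gives the robot as it stands.
- The arm moves only by the shell command python3 -m inch 'ROWS' [FORCE]. ROWS is JSON, a list of rows, each an object of numbers: "x", "y", "z": the shift along the tool's x, y, z in cm; "yaw": the turn about the tool's z in units of 5 degrees (1.0 is 5 degrees); "gripper": the gripper's target within -1 to 1 (fully open at 1, half-way at 0, shut at -1). A call has 1 to 12 rows; each row shifts and turns the commanded pose from where the row before left it, along the tool's axes as they then stand; what a row does not reach is not made up. A row lasts 1/12 s, in which the tool goes at most 41.7 mm and 7.16 degrees, less where a joint would pass 70% of its speed; a pose out of reach is approached as far as the arm can. A call is refused whole if a number of a shift passes 4.17 or a number of a turn 1, either way. A call with a gripper value outside its range is refused whole. The fingers move at their own pace and stop on an object; FORCE is the grip in N (left out, the last holds). Time passes only in rows, so rows that do not move let the fingers close. It gives the time, the measured TCP pose, the force and the opening at its end, in the units of the state.
- telemetry.state(): the state, without advancing time (a new reading comes with each control period).
- cams.grab_frame(name): name is "scene" or "top" or "wrist"; returns a dict with "pixels" (400x640x3 uint8, red, green, blue), "mtx" (3x3 intrinsics, pixels), "distortion" ([k1, k2, p1, p2, k3] as OpenCV has them; the pictures are not rectified), "rvec" (rotation vector, rad) and "tvec" (3), from world to camera coordinates, as OpenCV has them. Camera axes: x right, y down, z forward; pixel columns grow to the right and rows downward; lengths in mm; the calibration is good to about 2 mm. A picture is of the moment at which its call begins. There is no depth.
- env.job_done(): hands the job in, once; it reports no verdict.
The state is a dict: "time_s": time; "qpos": joint angles; "qvel": joint speeds; "effort": joint torques, N m; "ee_pos": TCP position; "ee_rot": TCP orientation; "force": force on the tool from outside, world axes, zero at the start; "torque": the same for the moment, N m; "gripper_width": finger opening in mm.
Only numpy, scipy, OpenCV 4.12 (cv2) and the standard library are available. Lean on these libraries where they do the work, as an engineer would, in place of code of your own. Each camera call takes 0.05 s, during which the arm holds its last target. There are 200 camera calls.

TASK

Take the key out of its stand, push it fully home in the lock on top of the drawer unit and turn it clockwise to draw the hidden bolt; the rotor inside the lock does not stand in line with the keyhole, so feel for it. Then pull the drawer open by at least 60 mm, leaving the key turned in the lock and everything else undisturbed.

Things in the scene. Friction and masses are not known exactly. Their poses are not given: they have to be found in the camera images.
- key: Upright steel key, grey bow on top, 105 mm long, about 70 to 130 g. Origin: centre of the lower end of its bit; z up the shank, x along the width of bit and bow; alike after a half turn. Bit: 26 mm (x) by 7 mm (y), z 0 to 10 mm. Shank: round, 7 mm thick, z 10 to 60 mm.
- bow (a point): Centre of the key's bow, its grip: a flat plate 46 mm (key x) by 12 mm (key y) by 45 mm high, 82.5 mm above the bit's end; axes as the key's. Pinch it across y.
- stand: White ceramic block, fixed, 75 mm (x) by 55 mm (y) by 70 mm high; origin at the centre of its underside. The bow rests on its top, bit and shank hang in a well 34 by 11.5 mm, the bit's end 10 mm above the counter: lift the key straight up by 65 mm or more.
- cabinet: White drawer unit, fixed, 200 mm deep (x), 260 mm wide (y), 140 mm high; origin at the centre of its underside. Its -x side is the front with the drawer. A steel lock plate, 62 mm square, lies in its top at cabinet x -55 mm, y +70 mm.
- keyhole (a point): Centre of the keyhole at the upper face of the lock plate, 144 mm above the counter; axes as the cabinet's. The slot is 29 mm along x and 9.5 mm along y (the key's x must lie along x to enter), through a plate 5 mm thick. Under it the bit has room to turn, resting on the rotor. Key turned more than a few degrees: it cannot come out.
- rotor (a point): Centre of the hidden rotor's top, 19 mm below the plate's upper face on the keyhole's axis. In it is a slot 9.8 mm wide, 15 mm deep (a bit fully home ends 33 to 34 mm below the plate's upper face). At first the slot stands 14 to 46 degrees clockwise, seen from above, from the keyhole line; this angle cannot be read (axes here are the cabinet's).
- lock_axis (a point): Point on the lock's axis 34 mm below the plate's upper face, at the rotor's floor. The rotor holds by friction of 0.16 N m, so a lightly pressed bit slides over it and drops in, a hard pressed one drags it. With the bit home, turn clockwise: the bolt is clear at about 66 degrees from the keyhole line, the rotor stops at 80 and stays where left.
- drawer (a joint): Drawer opening in m, 0 shut, to 0.13 m, outwards along the cabinet's -x. While bolted it gives only about 3 mm; unbolted it slides with about 2.5 N of friction and stays where it is left.
- handle (a point): Centre of the drawer's horizontal steel bar handle, 35 mm in front of the drawer's face, 108 mm above the counter and 32 mm below the unit's top; the bar is 120 mm long along the cabinet's y, centred 50 mm right of the unit's middle. Can be pinched or hooked from above. Moves with the drawer.
- soap: Bystander: white bottle, 60 mm in diameter, 160 mm tall, loose; origin at the centre of its foot.
- tumbler: Bystander: white ceramic tumbler, 74 mm in diameter, 100 mm tall, loose; origin at the centre of its foot.
- jar: Bystander: glass jar, 70 mm in diameter, 80 mm tall, loose; origin at the centre of its foot.
Things that resemble listed ones, but are neither listed nor needed, are in the scene too. Several things have the shape of the key; the one meant has the colours described above.

How it is judged (in metres and radians):
On the way, in this order (a step that is already met when the one before it is completed fails the run):
1. the key is fully home in the lock, not yet turned far (z of key in the frame of keyhole below -0.029 m and horizontal distance between key and keyhole below 0.006 m and angle between the x axis of key and the x axis of keyhole, either way round below 1.05 rad), for 0.1 s.
2. the key, still home, is turned clockwise past 62 degrees from the keyhole line (z of key in the frame of keyhole below -0.027 m and horizontal distance between key and keyhole below 0.006 m and angle between the x axis of key and the x axis of keyhole, either way round above 1.08 rad and value of joint drawer below 0.03 m), for 0.1 s.
At the end, for the whole second after the job is handed in: The drawer stands open by at least 55 mm and at rest; the key stands in the lock, its end at least 25 mm below the plate's upper face and within 8 mm of the keyhole's axis, turned at least 57 degrees from the keyhole line (value of joint drawer above 0.055 m and velocity of joint drawer below 0.01 m/s and z of key in the frame of keyhole below -0.025 m and horizontal distance between key and keyhole below 0.008 m and angle between the x axis of key and the x axis of keyhole, either way round above 1 rad and linear speed of key below 0.02 m/s); the robot touches nothing.
It fails at once if the soap bottle is moved by more than 30 mm or tipped over (distance of soap from where it was at the start of the episode above 0.03 m or angle between soap's own z axis and vertical above 0.5 rad).
It fails at once if the tumbler is moved by more than 30 mm or tipped over (distance of tumbler from where it was at the start of the episode above 0.03 m or angle between tumbler's own z axis and vertical above 0.5 rad).
It fails at once if the jar is moved by more than 30 mm or tipped over (distance of jar from where it was at the start of the episode above 0.03 m or angle between jar's own z axis and vertical above 0.5 rad).
It also fails if it takes over 72 s, if anything falls off the work surface, if the arm or the gripper's body presses on something with over 40 N, if the wrist force passes 120 N, or if a joint passes its speed limit or range.

## Working session

There is one attempt and no reset: what is moved stays moved. The work goes in short steps, Python scripts to look and compute and a shell command to move; the robot and the scene stay as the last step left them, time stands still between calls to the robot, and variables do not carry over. Pictures are saved under pics/ and viewed, about 8 in all and at most 12, crops included, and the job is handed in when it is done.

```bash
ls; mkdir -p pics
cat > h.py <<'E'
import numpy as np,cv2
from workcell import telemetry,cams,env
def grab(n,save=None):
    f=cams.grab_frame(n); 
    np.savez(f'{save or n}.npz',**{k:np.array(v) for k,v in f.items()})
    if save: cv2.imwrite(f'pics/{save}.png',np.array(f['pixels'])[:,:,::-1])
    return f
def load(s): return dict(np.load(f'{s}.npz'))
def plane(f,uv,z):
    uv=np.array(uv,float).reshape(-1,1,2)
    n=cv2.undistortPoints(uv,np.array(f['mtx'],float),np.array(f['distortion'],float))[:,0]
    R=cv2.Rodrigues(np.array(f['rvec'],float))[0];t=np.array(f['tvec'],float).ravel()
    C=-R.T@t; d=np.c_[n,np.ones(len(n))]@R
    return C+d*((z-C[2])/d[:,2])[:,None]
def proj(f,P):
    return cv2.projectPoints(np.array(P,float).reshape(-1,1,3),np.array(f['rvec'],float),np.array(f['tvec'],float),np.array(f['mtx'],float),np.array(f['distortion'],float))[0][:,0]
E
python3 - <<'E'
from h import *
a=grab('scene','scene0');b=grab('top','top0')
import cv2
for f in (a,b):
    R=cv2.Rodrigues(np.array(f['rvec'],float))[0];print(-R.T@np.array(f['tvec'],float).ravel())
print(telemetry.state())
cv2.imwrite('pics/both0.png',cv2.resize(np.vstack([np.array(a['pixels']),np.array(b['pixels'])])[:,:,::-1],None,fx=.75,fy=.75))
E
```

```text
pics
[1340.74859305  -55.11948864  863.10357165]
[ 415.59651897  -13.67791804 1345.05074226]
{'time_s': 0.1, 'qpos': array([-6.90982247e+01,  1.83471104e+01,  8.96987521e+01,  1.00509353e-04,
        7.20433605e+01, -1.14584022e+00]), 'qvel': array([-0.00760238, -0.26309952, -0.15043801, -0.01276386,  0.03779499,
        0.01839039]), 'effort': array([ 1.44703823e-03, -4.13333380e+01, -2.32509631e+01,  7.31100468e-02,
        4.21963236e-02, -5.08803964e-05]), 'ee_pos': array([ 215.68181627, -532.52681014,  207.01755434]), 'ee_rot': array([-1.79910797e+02, -1.87976899e-03,  2.20475830e+01]), 'force': array([-0.19788861,  0.56187585, -0.93758735]), 'torque': array([0.00084355, 0.06220485, 0.00192406]), 'gripper_width': 91.73215327558489}
```

View pics/scene0.png

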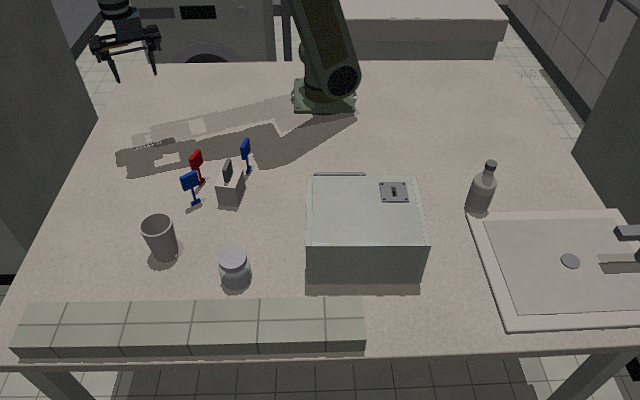

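View pics/top0.png

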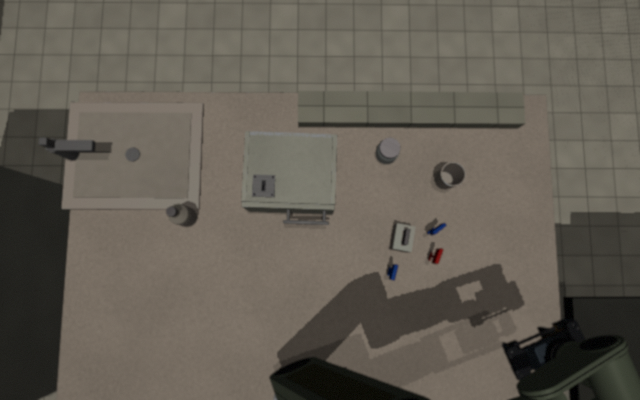

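Candidates for the key: grey bow in the white stand, scene (228,172) / top (405,237). Decoys, top view: blue (437,228), red (436,256), blue (393,271). I choose the grey one in the stand and will measure it along with the cabinet.

Run:
```python
from h import *
t=load('top0'); g=cv2.cvtColor(t['pixels'],cv2.COLOR_RGB2GRAY)
s=t['pixels']
def rect(mask,off,z,name,amin=30):
    cs,_=cv2.findContours(mask.astype(np.uint8)*255,cv2.RETR_EXTERNAL,cv2.CHAIN_APPROX_NONE)
    for c in cs:
        if cv2.contourArea(c)<amin: continue
        P=plane(t,c[:,0,:]+np.array(off),z)[:,:2].astype(np.float32)
        print(name,cv2.contourArea(c),cv2.minAreaRect(P))
c=g[215:260,385:420]; print(np.percentile(c,[5,25,50,75,95])); 
print(g[225:252:3,388:418:2])
u=s[120:225,235:345].astype(int); print(s[150,290],s[237,395],s[237,405],s[300,200],s[186,250],s[185,263],s[186,258])
cv2.imwrite('pics/crop1.png',np.hstack([cv2.resize(s[205:265,380:450,::-1],(400,343),interpolation=2),cv2.resize(s[165:225,235:305,::-1],(400,343),interpolation=2)]))
```

```text
[ 51. 101. 111. 113. 127.]
[[111 111  92  43  82 125 126 122 116 111 103  99 113 111 112]
 [113 108  77  42 100 126 125 125  87  68  96 115 125 122 113]
 [113 104  56  47 114 127 126 105  32  56  74 102 125 120 110]
 [111  96  40  64 121 127 126  91  26  62  78 116 125 118 112]
 [108  86  39  81 127 127 125  72  31  73  81 120 124 114 112]
 [111  68  39 100 128 127 118  48  42  76  93 125 122 114 115]
 [105  58  48 115 129 127 114  41  52  75 103 126 121 112 114]
 [ 95  47  63 123 129 129 127 120 118 122 126 126 122 111 112]
 [100  75  74  85  90 100 110 117 122 126 127 126 117 112 112]]
[119 119 107] [115 116 106] [58 53 54] [118 108  97] [121 120 108] [31 30 30] [93 91 89]
```

View pics/crop1.png

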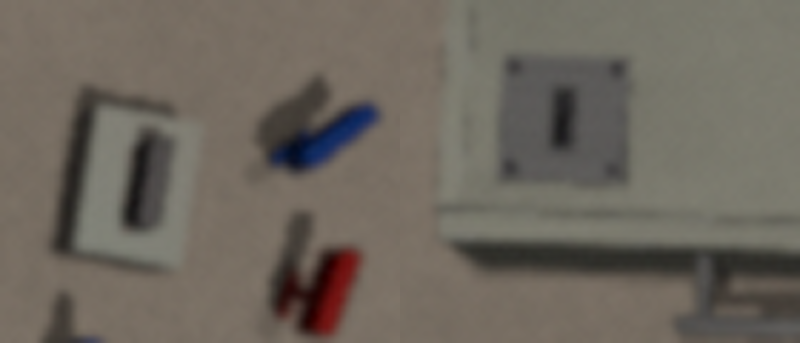

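The crop confirms it: the grey bow is in the white stand at top ≈(406,236). The plate's keyhole is at top ≈(263.5,186).

Run:
```python
from h import *
t=load('top0')
k=400/70
st=np.array([[97,103],[203,123],[180,268],[73,250]])/k+[380,205]-.4
P=plane(t,st,70); print('stand',P[:,:2].round(1),P.mean(0).round(1))
e=(P[0]-P[3]+P[1]-P[2]); print('stand x dir',np.degrees(np.arctan2(e[1],e[0])), np.linalg.norm(P[0]-P[3]),np.linalg.norm(P[0]-P[1]))
pl=np.array([[103,57],[227,57],[229,183],[103,183]])/k+[235,165]-.4
Q=plane(t,pl,144); print('plate',Q[:,:2].round(1),Q.mean(0).round(1))
e=(Q[0]-Q[3]+Q[1]-Q[2]); print(np.degrees(np.arctan2(e[1],e[0])))
kh=np.array([[163,119],[163,88],[163,150]])/k+[235,165]-.4
print('kh',plane(t,kh,144))
# cabinet top outline, strong edge rows
g=cv2.cvtColor(t['pixels'],cv2.COLOR_RGB2GRAY).astype(int)
cor=np.array([[245.5,131.5],[336,133],[335.5,206],[243,206]])
C=plane(t,cor,140);print('cab',C[:,:2].round(1))
print('bow top',plane(t,np.array([[150,180]])/k+[380,205]-.4,115))
print('jar',plane(t,[[388,150]],80),'tumbler',plane(t,[[449,175]],100),'soap',plane(t,[[180,212]],120))
```

```text
stand [[ 526.1 -245.2]
 [ 516.  -299.3]
 [ 442.3 -285.7]
 [ 451.3 -231.5]] [ 483.9 -265.4   70. ]
stand x dir -10.39091069545086 76.01334838517532 55.037469593879095
plate [[652.4 166.1]
 [652.7 105.9]
 [590.8 104. ]
 [590.6 164.7]] [621.6 135.2 144. ]
1.519033758748199
kh [[622.00295999 136.3872159  144.        ]
 [637.24485723 136.67442063 144.        ]
 [606.80989137 136.10145685 144.        ]]
cab [[776.7 189.4]
 [773.7 -65.9]
 [565.7 -64. ]
 [565.  191.2]]
bow top [[ 484.35054037 -262.37641572  115.        ]]
jar [[ 740.61214543 -222.25433877   80.        ]] tumbler [[ 662.23281741 -394.87725844  100.        ]] soap [[550.0000588  370.04859604 120.        ]]
```

```bash
R='{"x":2.9,"y":-1.24}'; python3 -m inch '[{"x":1.5,"y":-0.6},{"x":2.9,"y":-1.24},{"x":2.9,"y":-1.24},{"x":2.9,"y":-1.24},{"x":2.9,"y":-1.24},{"x":2.9,"y":-1.24},{"x":2.9,"y":-1.24},{"x":2.9,"y":-1.24},{"x":2.9,"y":-1.24},{"x":2.9,"y":-1.24},{"x":2.9,"y":-1.24},{"x":2.9,"y":-1.24}]'
python3 -m inch '[{"x":1.55,"y":-0.6,"gripper":0},{"yaw":-1},{"yaw":-1},{"yaw":-1},{"yaw":-1},{"yaw":-1},{"yaw":-1},{"yaw":-1},{"yaw":-1},{"yaw":-1},{"yaw":-1},{"yaw":-1}]'
python3 -m inch '[{"yaw":-1},{"yaw":-1},{"yaw":-1},{"yaw":-1},{"yaw":-1},{"yaw":-1},{"yaw":-1},{"yaw":-1},{"yaw":-1},{"yaw":-1},{"yaw":-1},{"yaw":-1}]'
python3 -m inch '[{"yaw":-1},{"yaw":-1},{"yaw":-1},{"yaw":-1},{"yaw":-1},{"yaw":-1},{"yaw":-0.5},{}]'
python3 -c "
from h import *
f=grab('wrist','w1');print(telemetry.state())
R=cv2.Rodrigues(np.array(f['rvec'],float))[0];print(-R.T@np.array(f['tvec'],float).ravel(),R)"
```

```text
{'time_s': 0.15, 'qpos': array([-6.91007082e+01,  1.83428206e+01,  8.96898269e+01, -1.87156758e-03,
        7.20436333e+01, -1.14668100e+00]), 'qvel': array([ 0.07857366, -0.01132816, -0.28078359,  0.1344433 , -0.05573377,
        0.09640926]), 'effort': array([ 4.13200780e-05, -4.12773299e+01, -2.32155401e+01,  7.27705029e-02,
        4.33691964e-02, -9.93606614e-05]), 'ee_pos': array([ 215.67341636, -532.6059892 ,  207.12104025]), 'ee_rot': array([-1.79923699e+02,  2.52747948e-04,  2.20465511e+01]), 'force': array([-0.3160897 , -0.19028856, -0.47322475]), 'torque': array([-0.00256295,  0.01739664,  0.02919753]), 'gripper_width': 91.47081465159185}
[ 292.0254645  -502.03510538  383.13247819] [[ 0.37591394 -0.92665254 -0.00194469]
 [-0.88637705 -0.36018584  0.29086404]
 [-0.27023035 -0.10761611 -0.95676242]]invalid input
invalid input
invalid input
invalid input
```

View pics/w1.png

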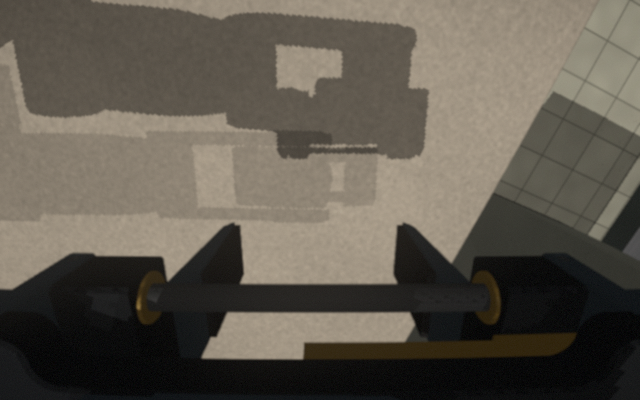

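The wrist view shows only the fingers and the counter, because all four moves were refused. I'll try rows with every key present.

```bash
python3 -m inch '[{"x":2.9,"y":-1.24,"z":0,"yaw":0,"gripper":0},{"x":2.9,"y":-1.24,"z":0,"yaw":0,"gripper":0},{"x":2.9,"y":-1.24,"z":0,"yaw":0,"gripper":0},{"x":2.9,"y":-1.24,"z":0,"yaw":0,"gripper":0},{"x":2.9,"y":-1.24,"z":0,"yaw":0,"gripper":0},{"x":2.9,"y":-1.24,"z":0,"yaw":0,"gripper":0},{"x":2.9,"y":-1.24,"z":0,"yaw":0,"gripper":0},{"x":2.9,"y":-1.24,"z":0,"yaw":0,"gripper":0},{"x":2.9,"y":-1.24,"z":0,"yaw":0,"gripper":0},{"x":2.9,"y":-1.24,"z":0,"yaw":0,"gripper":0},{"x":2.9,"y":-1.24,"z":0,"yaw":0,"gripper":0},{"x":1.55,"y":-0.6,"z":0,"yaw":0,"gripper":0}]'
python3 -m inch '[{"x":0,"y":0,"z":0,"yaw":-1,"gripper":0},{"x":0,"y":0,"z":0,"yaw":-1,"gripper":0},{"x":0,"y":0,"z":0,"yaw":-1,"gripper":0},{"x":0,"y":0,"z":0,"yaw":-1,"gripper":0},{"x":0,"y":0,"z":0,"yaw":-1,"gripper":0},{"x":0,"y":0,"z":0,"yaw":-1,"gripper":0},{"x":0,"y":0,"z":0,"yaw":-1,"gripper":0},{"x":0,"y":0,"z":0,"yaw":-1,"gripper":0},{"x":0,"y":0,"z":0,"yaw":-1,"gripper":0},{"x":0,"y":0,"z":0,"yaw":-1,"gripper":0}]'
python3 -m inch '[{"x":0,"y":0,"z":0,"yaw":-1,"gripper":0},{"x":0,"y":0,"z":0,"yaw":-1,"gripper":0},{"x":0,"y":0,"z":0,"yaw":-1,"gripper":0},{"x":0,"y":0,"z":0,"yaw":-1,"gripper":0},{"x":0,"y":0,"z":0,"yaw":-1,"gripper":0},{"x":0,"y":0,"z":0,"yaw":-1,"gripper":0},{"x":0,"y":0,"z":0,"yaw":-1,"gripper":0},{"x":0,"y":0,"z":0,"yaw":-1,"gripper":0},{"x":0,"y":0,"z":0,"yaw":-1,"gripper":0},{"x":0,"y":0,"z":0,"yaw":-1,"gripper":0}]'
python3 -m inch '[{"x":0,"y":0,"z":0,"yaw":-1,"gripper":0},{"x":0,"y":0,"z":0,"yaw":-1,"gripper":0},{"x":0,"y":0,"z":0,"yaw":-1,"gripper":0},{"x":0,"y":0,"z":0,"yaw":-1,"gripper":0},{"x":0,"y":0,"z":0,"yaw":-1,"gripper":0},{"x":0,"y":0,"z":0,"yaw":-1,"gripper":0},{"x":0,"y":0,"z":0,"yaw":-1,"gripper":0},{"x":0,"y":0,"z":0,"yaw":-1,"gripper":0},{"x":0,"y":0,"z":0,"yaw":-1,"gripper":0},{"x":0,"y":0,"z":0,"yaw":-0.5,"gripper":0},{"x":0,"y":0,"z":0,"yaw":0,"gripper":0}]'
python3 -c "
from h import *
f=grab('wrist','w2');print(telemetry.state()['qpos'])
R=cv2.Rodrigues(np.array(f['rvec'],float))[0];print(-R.T@np.array(f['tvec'],float).ravel())"
```

```text
time_s: 1.23
ee_pos: [485.9, -261.6, 207.5]
ee_rot: [-179.9, -0.1, 22.2]
force: [-0.8, -0.0, -0.3]
gripper_width: 45.7
time_s: 2.07
ee_pos: [483.9, -264.1, 207.4]
ee_rot: [-180.0, -0.0, 72.3]
force: [-0.7, -0.3, -0.5]
gripper_width: 45.3
time_s: 2.9
ee_pos: [483.9, -264.1, 207.4]
ee_rot: [-180.0, -0.0, 122.3]
force: [-0.4, 0.0, -0.1]
gripper_width: 45.7
time_s: 3.82
ee_pos: [483.9, -264.1, 207.4]
ee_rot: [180.0, -0.0, 169.6]
force: [0.3, 0.5, -0.3]
gripper_width: 45.5
[-2.98186824e+01  1.62050688e+01  9.27413855e+01 -3.89277616e-03
  7.10848666e+01 -1.09307572e+02]
[ 401.8584014  -249.55009919  383.61307317]
```

View pics/w2.png

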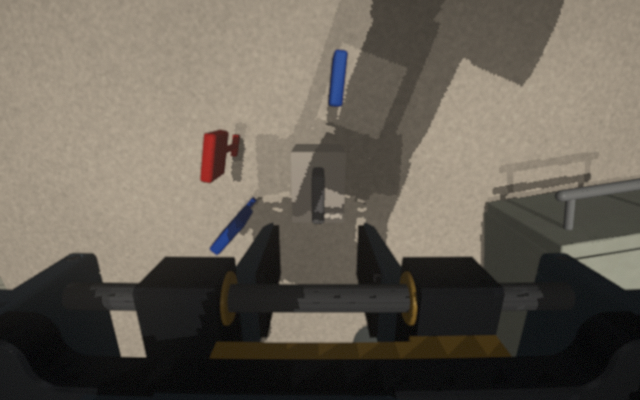

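Run:
```python
from h import *
f=load('w2')
g=cv2.cvtColor(f['pixels'],cv2.COLOR_RGB2GRAY)
print(g[160:230:5,300:336:2])
print(proj(f,[[484-.98*a,-264+.18*a,z] for z in(115,70) for a in(23,-23)]).round(1))
for z,uv in ((115,[[318,168],[317,222],[318,195]]),(70,[[292,145],[346,145]])): print(plane(f,uv,z).round(1))
```

```text
[[150 149 149 149 149 128  82  78  77  77  79  77  76  77  78  77  78  77]
 [147 147 149 147 124  87  78  77  77  77  76  77  77  77  78  78  78  77]
 [148 147 146 119  82  76  59  43  44  44  41  44  64  76  76  76  76  78]
 [146 147 138  89  77  76  50  44  44  44  45  42  60  76  77  76  77  76]
 [147 123  78  78  77  71  49  46  47  50  50  47  56  76  76  76  76  77]
 [117  81  77  76  77  70  48  47  47  48  50  46  56  76  76  78  76  76]
 [ 82  76  77  77  76  72  51  49  48  49  51  59  95 141 137 132 110  85]
 [ 77  76  76  78  76  71  52  46  46  48  58  72  97 141 145 144 146 146]
 [ 76  77  76  77  76  70  50  46  46  62  81  78 104 143 144 143 144 145]
 [ 76  77  76  77  77  69  49  46  55  82  88  77 105 142 139 137 144 143]
 [ 77  76  77  78  84  79  51  62  76  80  84  75  67  75  75  76  76  76]
 [ 84  89  97 100 100  95  56  46  45  47  48  48 117 167 164 147 157 158]
 [ 99 100 100 100 101  94  65  72  78  67  59  58  78  99  98 100 101  99]
 [ 92  95  91  94  94  93  93  87  85  90  90  92  89  91  91  91  90  92]]
[[318.5 176.9]
 [318.5 225.9]
 [318.5 167.1]
 [318.4 210.1]]
[[ 453.6 -258.9  115. ]
 [ 502.6 -268.8  115. ]
 [ 477.5 -263.3  115. ]]
[[ 434.8 -281.6   70. ]
 [ 444.5 -229.    70. ]]
```

```bash
python3 -m inch '[{"x":0.3,"y":0,"z":1,"yaw":0,"gripper":0},{"x":0,"y":0,"z":2,"yaw":0,"gripper":0},{"x":0,"y":0,"z":2,"yaw":0,"gripper":0},{"x":0,"y":0,"z":2,"yaw":0,"gripper":0},{"x":0,"y":0,"z":2,"yaw":0,"gripper":0},{"x":0,"y":0,"z":1.2,"yaw":0,"gripper":0},{"x":0,"y":0,"z":0.6,"yaw":0,"gripper":0},{"x":0,"y":0,"z":0,"yaw":0,"gripper":-0.3},{"x":0,"y":0,"z":0,"yaw":0,"gripper":-0.5},{"x":0,"y":0,"z":0,"yaw":0,"gripper":-1},{"x":0,"y":0,"z":0,"yaw":0,"gripper":-1},{"x":0,"y":0,"z":0,"yaw":0,"gripper":-1}]' 40
python3 -m inch '[{"x":0,"y":0,"z":0,"yaw":0,"gripper":-1},{"x":0,"y":0,"z":0,"yaw":0,"gripper":-1}]' 40
python3 -c "
from h import *
f=grab('wrist','w3');print(telemetry.state()['torque'])"
```

```text
time_s: 4.87
ee_pos: [481.6, -264.0, 100.7]
ee_rot: [-180.0, 0.1, 169.5]
force: [-0.1, -0.2, -0.3]
gripper_width: 15.0
time_s: 5.03
ee_pos: [481.5, -263.9, 100.5]
ee_rot: [-180.0, 0.1, 169.5]
force: [0.2, -0.1, 3.1]
gripper_width: 11.3
[ 0.09224013 -0.10343161 -0.01348959]
```

View pics/w3.png

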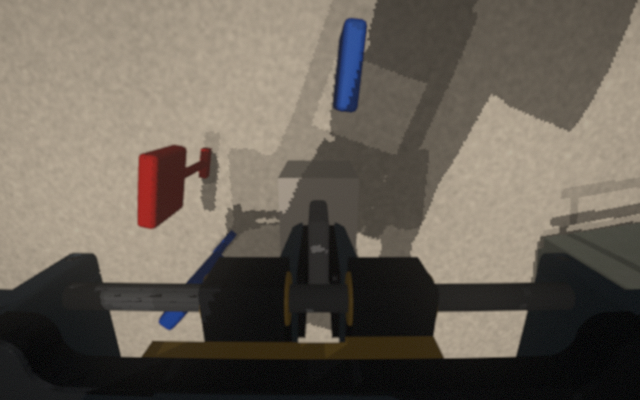

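```bash
python3 -m inch '[{"x":0,"y":0,"z":-0.5,"yaw":0,"gripper":-1},{"x":0,"y":0,"z":-1,"yaw":0,"gripper":-1},{"x":0,"y":0,"z":-1.5,"yaw":0,"gripper":-1},{"x":0,"y":0,"z":-2,"yaw":0,"gripper":-1},{"x":0,"y":0,"z":-2,"yaw":0,"gripper":-1},{"x":0,"y":0,"z":-2,"yaw":0,"gripper":-1},{"x":0,"y":0,"z":-2,"yaw":0,"gripper":-1},{"x":0,"y":0,"z":-2,"yaw":0,"gripper":-1},{"x":0,"y":0,"z":-2,"yaw":0,"gripper":-1},{"x":0,"y":0,"z":-1,"yaw":0,"gripper":-1},{"x":0,"y":0,"z":0,"yaw":-1,"gripper":-1},{"x":0,"y":0,"z":0,"yaw":-1,"gripper":-1}]' 55
python3 -m inch '[{"x":0,"y":0,"z":0,"yaw":-0.08,"gripper":-1},{"x":0,"y":0,"z":0,"yaw":0,"gripper":-1}]'
python3 -c "
from h import *
f=grab('wrist','w4');print(telemetry.state())"
```

```text
time_s: 6.08
ee_pos: [481.2, -263.8, 260.8]
ee_rot: [-179.9, 0.1, 179.8]
force: [0.0, -0.7, -0.8]
gripper_width: 11.5
time_s: 6.25
ee_pos: [480.9, -263.5, 259.6]
ee_rot: [180.0, -0.0, 179.8]
force: [0.4, -1.1, -0.5]
gripper_width: 11.4
{'time_s': 6.3, 'qpos': array([-2.99245005e+01,  1.42983632e+01,  8.78525835e+01,  1.02103757e-04,
        7.78901087e+01, -1.19757257e+02]), 'qvel': array([ 0.04511493,  0.08921557, -0.03416051,  0.02094544, -0.06373969,
       -0.23286017]), 'effort': array([ 4.43423878e-04, -3.87345886e+01, -2.43727559e+01, -6.87108329e-02,
        5.34652022e-02, -2.66981899e-02]), 'ee_pos': array([ 480.91035588, -263.53976793,  259.49688259]), 'ee_rot': array([ 1.79979536e+02, -3.55921661e-02,  1.79832741e+02]), 'force': array([-0.30053537, -0.00635909, -0.4934254 ]), 'torque': array([ 0.12129939, -0.15465225,  0.03874971]), 'gripper_width': 11.517022695946281}
```

```bash
python3 -m inch '[{"x":-0.4,"y":1.2,"z":0,"yaw":0,"gripper":-1},{"x":-0.9,"y":2.4,"z":0,"yaw":0,"gripper":-1},{"x":-1.2,"y":3.4,"z":0,"yaw":0,"gripper":-1},{"x":-1.2,"y":3.5,"z":0,"yaw":0,"gripper":-1},{"x":-1.2,"y":3.5,"z":0,"yaw":0,"gripper":-1},{"x":-1.2,"y":3.5,"z":0,"yaw":0,"gripper":-1},{"x":-1.2,"y":3.5,"z":0,"yaw":0,"gripper":-1},{"x":-1.2,"y":3.5,"z":0,"yaw":0,"gripper":-1},{"x":-1.2,"y":3.5,"z":0,"yaw":0,"gripper":-1},{"x":-1.2,"y":3.5,"z":0,"yaw":0,"gripper":-1},{"x":-1.2,"y":3.5,"z":0,"yaw":0,"gripper":-1},{"x":-1.0,"y":2.5,"z":0,"yaw":0,"gripper":-1}]'
python3 -m inch '[{"x":-0.8,"y":1.5,"z":0,"yaw":0,"gripper":-1},{"x":-0.2,"y":0.5,"z":0,"yaw":0,"gripper":-1},{"x":0,"y":0,"z":0,"yaw":0,"gripper":-1},{"x":0,"y":0,"z":0,"yaw":0,"gripper":-1}]'
python3 -c "
from h import *
f=grab('wrist','w5');s=grab('scene','s5');t=grab('top','t5');print(telemetry.state()['ee_pos'],telemetry.state()['ee_rot'])
a=f['pixels'][130:330,220:420,::-1];b=s['pixels'][130:230,340:440,::-1]
cv2.imwrite('pics/c5.png',np.hstack([cv2.resize(np.array(a),(400,400),interpolation=2),cv2.resize(np.array(b),(400,400),interpolation=2)]))"
```

```text
time_s: 7.3
ee_pos: [612.5, 115.4, 259.4]
ee_rot: [179.9, -0.0, 180.0]
force: [0.4, -0.9, -0.4]
gripper_width: 11.5
time_s: 7.63
ee_pos: [621.9, 130.9, 259.4]
ee_rot: [-180.0, -0.1, 179.9]
force: [0.0, -0.1, -0.7]
gripper_width: 11.5
[622.05709997 129.99268883 259.97717202] [-1.79977410e+02 -4.89973319e-03  1.79853588e+02]
```

View pics/c5.png

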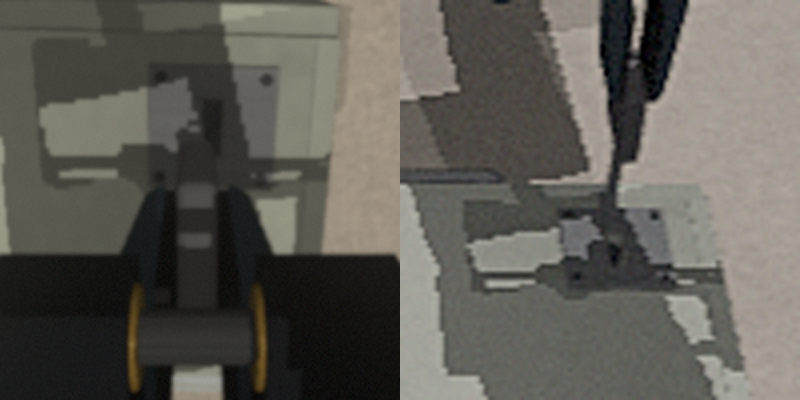

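Run:
```python
from h import *
f=load('w5');s=load('s5');t0=load('scene0')
T=np.array([622.06,130.0,260])
print('kh w',plane(f,[[326.4,193.75]],144))
scr=np.array([[160,77],[266,79],[160,177],[265,177]])/2+[220,130]-.25
Q=plane(f,scr,144);print('screws',Q.round(1).tolist(),Q.mean(0))
e=Q[0]+Q[1]-Q[2]-Q[3];e2=Q[0]+Q[2]-Q[1]-Q[3];print('angles',np.degrees(np.arctan2(-e[1],-e[0])),np.degrees(np.arctan2(-e2[0],e2[1])))
print('bow -x edge',plane(f,np.array([[179,185],[214,185],[196.5,185]])/2+[220,130]-.25,274.5))
for dx in(-4,-2,0,2,4): print(dx,((proj(f,[[T[0]+dx-13,T[1]-3.5,169.5],[T[0]+dx-13,T[1]+3.5,169.5],[T[0]+dx-23,T[1],274.5],[T[0]+dx-23,T[1],229.5]])-[219.75,129.75])*2).round(0).tolist())
g=cv2.cvtColor(f['pixels'],cv2.COLOR_RGB2GRAY)
print(g[176:226:2,306:340])
```

```text
kh w [[620.72179447 138.68797062 144.        ]]
screws [[595.8, 113.4, 144.0], [596.7, 163.4, 144.0], [645.8, 112.6, 144.0], [645.9, 164.4, 144.0]] [621.05492661 138.43608946 144.        ]
angles 0.1011484888855286 179.43877552850574
bow -x edge [[600.17882835 125.89385538 274.5       ]
 [600.18284154 135.47802749 274.5       ]
 [600.18042999 130.68598142 274.5       ]]
-4 [[187.0, 109.0], [203.0, 109.0], [194.0, 167.0], [195.0, 124.0]]
-2 [[187.0, 114.0], [203.0, 114.0], [194.0, 174.0], [195.0, 129.0]]
0 [[187.0, 118.0], [203.0, 118.0], [194.0, 181.0], [195.0, 135.0]]
2 [[187.0, 123.0], [203.0, 123.0], [194.0, 188.0], [195.0, 140.0]]
4 [[187.0, 127.0], [203.0, 127.0], [194.0, 195.0], [195.0, 146.0]]
[[96 96 95 94 96 95 94 92 86 75 58 51 50 48 50 52 49 49 50 49 51 51 48 49
  47 51 49 50 51 51 50 57 75 91]
 [95 95 95 94 94 96 97 95 93 79 61 50 46 48 46 46 47 47 48 48 46 47 49 48
  48 48 49 50 49 52 50 59 74 91]
 [95 94 94 96 95 95 95 96 92 79 61 51 48 46 46 43 36 34 35 34 37 37 35 37
  38 42 46 50 51 50 52 60 74 89]
 [98 97 94 96 95 97 96 96 94 80 59 50 49 48 47 41 35 31 31 31 33 32 3
[... 1585 characters left out ...]
 43 44 42 43 42 43 47 49
  48 50 50 51 51 50 51 51 51 51]
 [49 48 44 40 41 42 44 44 44 44 44 45 43 44 45 43 43 44 44 42 42 43 47 50
  51 51 50 52 50 52 50 52 52 53]
 [48 48 42 40 39 42 43 44 45 43 45 43 44 43 44 43 41 43 43 41 42 43 45 48
  51 48 48 48 51 47 48 49 49 52]
 [48 46 43 39 39 42 42 44 43 45 43 46 44 44 45 47 45 43 46 41 42 39 42 48
  48 50 50 49 49 49 48 48 47 49]
 [48 47 44 38 43 45 44 48 49 49 49 51 49 49 50 50 51 51 46 46 44 44 44 48
  48 50 50 50 51 51 50 48 48 49]
 [48 47 44 47 53 58 62 64 65 64 66 66 66 65 65 63 66 65 63 59 56 50 45 48
  50 52 50 51 46 43 41 44 45 50]
 [48 45 45 54 63 70 71 72 73 72 75 71 72 73 74 72 74 73 72 68 66 60 51 50
  52 52 52 47 36 32 28 31 31 39]]
```

```bash
python3 -m inch '[{"x":0.23,"y":0.69,"z":0,"yaw":0,"gripper":-1},{"x":0,"y":0,"z":0.6,"yaw":0,"gripper":-1},{"x":0,"y":0,"z":0.6,"yaw":0,"gripper":-1},{"x":0,"y":0,"z":0.5,"yaw":0,"gripper":-1},{"x":0,"y":0,"z":0,"yaw":0,"gripper":-1},{"x":0,"y":0,"z":0,"yaw":0,"gripper":-1}]'
python3 -c "
from h import *
f=grab('wrist','w6');s=grab('scene','s6');t=grab('top','t6');print(telemetry.state()['ee_pos'],telemetry.state()['ee_rot'])
a=f['pixels'][160:240,280:360,::-1];b=s['pixels'][150:220,360:430,::-1]
cv2.imwrite('pics/c6.png',np.hstack([cv2.resize(np.array(a),(400,400),interpolation=2),cv2.resize(np.array(b),(400,400),interpolation=2)]))"
```

```text
time_s: 8.28
ee_pos: [619.9, 137.9, 242.0]
ee_rot: [-180.0, -0.1, 179.9]
force: [0.7, -0.5, 0.1]
gripper_width: 11.3
[620.38385765 138.07073949 242.91246402] [-1.79998759e+02  2.51459336e-02  1.79941654e+02]
```

View pics/c6.png

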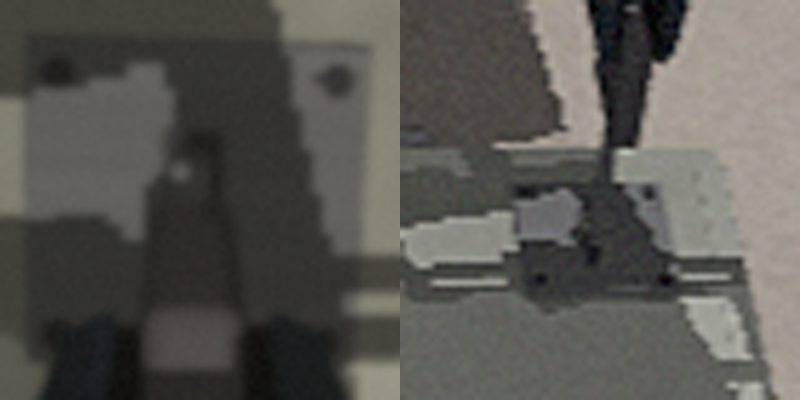

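Run:
```python
from h import *
f=load('w6');s=load('s6')
T=np.array([620.1,137.5,242.2])
for y in(137,138):
  print(y,((proj(f,[[x,y+d,z] for x,z in((T[0]-22,257),(T[0]-22,212),(T[0]-13,151.8),(T[0],144)) for d in(-6,0,6)])-[279.9,159.9])*5).round(0)[:,0].reshape(-1,3).tolist())
u=lambda c:np.array(c)/5+[279.9,159.9]
print('slot -x end',plane(f,u([[197,130]]),144),'plate L/R',plane(f,u([[25,60],[370,60]]),144),'bow top -x edge',plane(f,u([[141,308],[190,308],[240,308]]),257))
print('screws',plane(f,u([[57,72],[340,80]]),144))
us=lambda c:np.array(c)*70/400+[359.9,149.9]
print('scene: plate corners',plane(s,us([[118,185],[255,185],[120,300],[280,297]]),144).round(1).tolist(),'slot',plane(s,us([[195,247]]),144))
print('bit pred',((proj(s,[[x,y,151.8] for x in (T[0]-13+1,T[0]+13+1) for y in(134,141)])-[359.9,149.9])*400/70).round(0).tolist(), 'slot pred',((proj(s,[[x,y,144] for x in(606.5,635.5) for y in(132,141.5)])-[359.9,149.9])*400/70).round(0).tolist())
g=cv2.cvtColor(s['pixels'],cv2.COLOR_RGB2GRAY);print(g[172:204,384:408])
```

```text
137 [[130.0, 185.0, 240.0], [142.0, 186.0, 230.0], [153.0, 187.0, 221.0], [154.0, 187.0, 220.0]]
138 [[139.0, 194.0, 249.0], [149.0, 193.0, 237.0], [159.0, 193.0, 227.0], [160.0, 193.0, 226.0]]
slot -x end [[606.44175406 138.77045782 144.        ]] plate L/R [[593.59830437 108.21086987 144.        ]
 [593.62943234 169.49769164 144.        ]] bow top -x edge [[597.75766352 132.20870664 257.        ]
 [597.76022145 137.57364372 257.        ]
 [597.76384183 143.04811987 257.        ]]
screws [[595.77955759 113.84488323 144.        ]
 [597.26002475 164.25976001 144.        ]]
scene: plate corners [[591.1, 112.4, 144.0], [592.6, 168.8, 144.0], [656.1, 104.9, 144.0], [656.3, 168.1, 144.0]] slot [[627.71942898 138.71915025 144.        ]]
bit pred [[178.0, 199.0], [196.0, 199.0], [188.0, 245.0], [205.0, 244.0]] slot pred [[171.0, 210.0], [194.0, 210.0], [181.0, 261.0], [205.0, 261.0]]
[[ 73  71  73  67  60 118 158 157 158 159 168 137  27  36  44  45  38  35
  131 167 157 158 159 157]
 [ 70  65 110 145 141 147 156 156 158 162 151 112  30  36  45  42  37  51
  136 166 156 154 157 160]
 [153 15
[... 2322 characters left out ...]
59  60  54  56  58  58  60  58  53  51  60  56  59  49  63  59  59
   59  57  58  56  54 105]
 [ 16  33  59  48  58  57  52  53  54  56  55  50  52  54  52  54  48  47
   59  46  55  26  20  36]
 [ 27  38  60  52  58  54  51  51  51  53  54  55  54  59  54  55  57  45
   60  57  47  31   4  30]
 [ 54  59  50  55  54  57  58  59  55  54  55  54  67  72  76  78  82  81
   79  68  55  57  54  53]
 [ 57  56  53  59  52  55  61  55  61  60  65  59  60  56  57  58  56  60
   55  55  53  59  52  58]
 [ 64  61  66  62  66  59  73  73  68  77  79  79  79  77  78  79  79  79
   73  62  66  61  64  71]
 [ 73  72  74  78  75  76  73  86 106 104 104 101 103 101  99 102 102 101
  106 100 101 102 100  98]]
```

Key and slot agree in x. In y, the wrist and scene views both put the slot about 1.1 mm further +y, so I'll correct that and go down gently.

```bash
python3 -m inch '[{"x":0,"y":0.11,"z":0,"yaw":0,"gripper":-1},{"x":0,"y":0,"z":0.3,"yaw":0,"gripper":-1},{"x":0,"y":0,"z":0.3,"yaw":0,"gripper":-1},{"x":0,"y":0,"z":0.2,"yaw":0,"gripper":-1},{"x":0,"y":0,"z":0,"yaw":0,"gripper":-1},{"x":0,"y":0,"z":0,"yaw":0,"gripper":-1}]'; python3 -m inch '[{"x":0,"y":0,"z":0.1,"yaw":0,"gripper":-1},{"x":0,"y":0,"z":0.1,"yaw":0,"gripper":-1},{"x":0,"y":0,"z":0.1,"yaw":0,"gripper":-1},{"x":0,"y":0,"z":0,"yaw":0,"gripper":-1}]'
```

```text
time_s: 8.93
ee_pos: [620.1, 139.1, 234.4]
ee_rot: [-180.0, -0.0, 179.9]
force: [-0.1, 0.3, -0.3]
gripper_width: 11.3
time_s: 9.27
ee_pos: [620.1, 139.2, 231.5]
ee_rot: [-180.0, -0.0, 179.9]
force: [1.0, -0.2, -1.3]
gripper_width: 11.7
```

```bash
python3 -m inch '[{"x":0,"y":0,"z":0.2,"yaw":0,"gripper":-1},{"x":0,"y":0,"z":0.2,"yaw":0,"gripper":-1},{"x":0,"y":0,"z":0.2,"yaw":0,"gripper":-1},{"x":0,"y":0,"z":0,"yaw":0,"gripper":-1}]'; python3 -m inch '[{"x":0,"y":0,"z":0.2,"yaw":0,"gripper":-1},{"x":0,"y":0,"z":0.2,"yaw":0,"gripper":-1},{"x":0,"y":0,"z":0.2,"yaw":0,"gripper":-1},{"x":0,"y":0,"z":0,"yaw":0,"gripper":-1}]'; python3 -m inch '[{"x":0,"y":0,"z":0.1,"yaw":0,"gripper":-1},{"x":0,"y":0,"z":0.1,"yaw":0,"gripper":-1},{"x":0,"y":0,"z":0,"yaw":0,"gripper":-1}]'
```

```text
time_s: 9.6
ee_pos: [619.9, 139.1, 225.1]
ee_rot: [-180.0, -0.1, 179.9]
force: [-0.2, 0.3, -0.5]
gripper_width: 11.5
time_s: 9.93
ee_pos: [619.9, 139.2, 219.1]
ee_rot: [-180.0, -0.1, 179.9]
force: [-0.2, -0.5, -0.1]
gripper_width: 11.4
time_s: 10.18
ee_pos: [620.1, 139.2, 217.6]
ee_rot: [-180.0, -0.0, 179.9]
force: [-0.0, 0.2, -0.6]
gripper_width: 11.3
```

```bash
python3 -m inch '[{"x":0,"y":0,"z":0.1,"yaw":0,"gripper":-1},{"x":0,"y":0,"z":0,"yaw":0,"gripper":-1}]'; python3 -m inch '[{"x":0,"y":0,"z":0.05,"yaw":0,"gripper":-1},{"x":0,"y":0,"z":0,"yaw":0,"gripper":-1}]';python3 -m inch '[{"x":0,"y":0,"z":0.05,"yaw":0,"gripper":-1},{"x":0,"y":0,"z":0,"yaw":0,"gripper":-1}]'
```

```text
time_s: 10.35
ee_pos: [620.1, 139.2, 216.6]
ee_rot: [-180.0, -0.0, 179.9]
force: [-0.6, -0.2, -0.8]
gripper_width: 11.4
time_s: 10.52
ee_pos: [620.2, 139.2, 216.2]
ee_rot: [-180.0, -0.0, 179.9]
force: [0.4, 0.9, -0.3]
gripper_width: 11.4
time_s: 10.68
ee_pos: [620.2, 139.2, 215.7]
ee_rot: [-180.0, -0.0, 180.0]
force: [-0.6, -0.4, -0.6]
gripper_width: 11.4
```

```bash
python3 -m inch '[{"x":0,"y":0,"z":0.05,"yaw":0,"gripper":-1},{"x":0,"y":0,"z":0,"yaw":0,"gripper":-1}]'; python3 -m inch '[{"x":0,"y":0,"z":0.05,"yaw":0,"gripper":-1},{"x":0,"y":0,"z":0,"yaw":0,"gripper":-1}]'
```

```text
time_s: 10.85
ee_pos: [620.3, 139.2, 215.5]
ee_rot: [-180.0, 0.0, 179.9]
force: [-0.1, 0.7, 0.8]
gripper_width: 11.1
time_s: 11.02
ee_pos: [620.3, 139.2, 215.5]
ee_rot: [180.0, 0.1, 179.9]
force: [-1.6, 0.2, 4.4]
gripper_width: 11.7
```

```bash
python3 -m inch '[{"x":0,"y":0,"z":0.05,"yaw":0.4,"gripper":-1},{"x":0,"y":0,"z":0,"yaw":0.6,"gripper":-1},{"x":0,"y":0,"z":0,"yaw":0,"gripper":-1}]';python3 -m inch '[{"x":0,"y":0,"z":0,"yaw":0.5,"gripper":-1},{"x":0,"y":0,"z":0,"yaw":0.5,"gripper":-1},{"x":0,"y":0,"z":0,"yaw":0,"gripper":-1}]'
```

```text
time_s: 11.27
ee_pos: [620.8, 139.4, 215.4]
ee_rot: [180.0, 0.1, 174.9]
force: [-0.5, -0.7, 5.3]
gripper_width: 11.5
time_s: 11.52
ee_pos: [621.0, 139.4, 215.4]
ee_rot: [179.9, 0.2, 169.9]
force: [0.8, -0.0, 4.3]
gripper_width: 11.3
```

```bash
python3 -m inch '[{"x":0,"y":0,"z":0,"yaw":0.6,"gripper":-1},{"x":0,"y":0,"z":0,"yaw":0,"gripper":-1}]';python3 -m inch '[{"x":0,"y":0,"z":0,"yaw":0.6,"gripper":-1},{"x":0,"y":0,"z":0,"yaw":0,"gripper":-1}]'; python3 -c "
from h import *
print(telemetry.state()['torque'])"
```

```text
time_s: 11.68
ee_pos: [621.0, 139.5, 215.4]
ee_rot: [179.9, 0.2, 166.9]
force: [-0.9, 0.6, 4.6]
gripper_width: 11.5
time_s: 11.85
ee_pos: [621.0, 139.5, 215.4]
ee_rot: [179.9, 0.1, 163.9]
force: [-0.1, 0.0, 4.8]
gripper_width: 11.2
[ 0.15419284 -0.17512562  0.04394458]
```

```bash
python3 -m inch '[{"x":0,"y":0,"z":0,"yaw":0.6,"gripper":-1},{"x":0,"y":0,"z":0,"yaw":0,"gripper":-1}]';python3 -m inch '[{"x":0,"y":0,"z":0,"yaw":0.6,"gripper":-1},{"x":0,"y":0,"z":0,"yaw":0,"gripper":-1}]'
```

```text
time_s: 12.02
ee_pos: [621.0, 139.5, 215.4]
ee_rot: [179.9, 0.1, 160.9]
force: [-0.8, 0.4, 5.0]
gripper_width: 11.5
time_s: 12.18
ee_pos: [621.0, 139.5, 215.4]
ee_rot: [179.9, 0.1, 157.9]
force: [-0.1, 0.4, 6.0]
gripper_width: 11.1
```

```bash
python3 -m inch '[{"x":0,"y":0,"z":0,"yaw":0.6,"gripper":-1},{"x":0,"y":0,"z":0,"yaw":0,"gripper":-1}]';python3 -m inch '[{"x":0,"y":0,"z":0,"yaw":0.6,"gripper":-1},{"x":0,"y":0,"z":0,"yaw":0,"gripper":-1}]'
```

```text
time_s: 12.35
ee_pos: [621.0, 139.5, 215.3]
ee_rot: [179.9, 0.1, 155.0]
force: [1.2, 0.6, 5.7]
gripper_width: 12.0
time_s: 12.52
ee_pos: [621.0, 139.6, 215.3]
ee_rot: [179.9, 0.1, 152.0]
force: [0.2, -0.1, 5.1]
gripper_width: 11.6
```

```bash
python3 -m inch '[{"x":0,"y":0,"z":0,"yaw":0.6,"gripper":-1},{"x":0,"y":0,"z":0,"yaw":0,"gripper":-1}]';python3 -m inch '[{"x":0,"y":0,"z":0,"yaw":0.6,"gripper":-1},{"x":0,"y":0,"z":0,"yaw":0,"gripper":-1}]'
```

```text
time_s: 12.68
ee_pos: [621.0, 139.7, 215.2]
ee_rot: [179.9, 0.1, 149.0]
force: [-0.4, 0.8, 5.9]
gripper_width: 11.4
time_s: 12.85
ee_pos: [621.0, 139.7, 215.2]
ee_rot: [179.9, 0.1, 146.0]
force: [0.8, 0.9, 5.5]
gripper_width: 11.2
```

```bash
python3 -m inch '[{"x":0,"y":0,"z":0,"yaw":0.6,"gripper":-1},{"x":0,"y":0,"z":0,"yaw":0,"gripper":-1}]';python3 -m inch '[{"x":0,"y":0,"z":0,"yaw":0.6,"gripper":-1},{"x":0,"y":0,"z":0,"yaw":0,"gripper":-1}]';python3 -c "
from h import *
print(telemetry.state()['torque'])"
```

```text
time_s: 13.02
ee_pos: [621.0, 139.7, 215.0]
ee_rot: [179.9, 0.1, 143.0]
force: [-0.4, 0.9, 4.7]
gripper_width: 11.5
time_s: 13.18
ee_pos: [619.9, 139.0, 213.8]
ee_rot: [-179.9, -0.0, 140.0]
force: [-0.2, 0.7, -0.3]
gripper_width: 11.9
[ 0.0100509  -0.15305054 -0.00075351]
```

```bash
python3 -m inch '[{"x":0,"y":0,"z":0.15,"yaw":0.3,"gripper":-1},{"x":0,"y":0,"z":0.15,"yaw":0,"gripper":-1},{"x":0,"y":0,"z":0,"yaw":0,"gripper":-1}]';python3 -m inch '[{"x":0,"y":0,"z":0.15,"yaw":0,"gripper":-1},{"x":0,"y":0,"z":0.15,"yaw":0,"gripper":-1},{"x":0,"y":0,"z":0,"yaw":0,"gripper":-1}]'
```

```text
time_s: 13.43
ee_pos: [619.6, 138.9, 209.9]
ee_rot: [-179.9, -0.1, 138.6]
force: [-0.0, 0.1, -1.2]
gripper_width: 11.5
time_s: 13.68
ee_pos: [619.8, 139.0, 207.5]
ee_rot: [-179.9, -0.0, 138.5]
force: [-1.0, -0.3, -1.1]
gripper_width: 11.3
```

```bash
python3 -m inch '[{"x":0,"y":0,"z":0.15,"yaw":0,"gripper":-1},{"x":0,"y":0,"z":0.15,"yaw":0,"gripper":-1},{"x":0,"y":0,"z":0,"yaw":0,"gripper":-1}]';python3 -m inch '[{"x":0,"y":0,"z":0.15,"yaw":0,"gripper":-1},{"x":0,"y":0,"z":0.1,"yaw":0,"gripper":-1},{"x":0,"y":0,"z":0,"yaw":0,"gripper":-1}]'
```

```text
time_s: 13.93
ee_pos: [620.0, 139.1, 204.8]
ee_rot: [-180.0, -0.0, 138.5]
force: [-0.3, 0.6, -0.7]
gripper_width: 11.3
time_s: 14.18
ee_pos: [620.0, 139.2, 202.5]
ee_rot: [-180.0, -0.0, 138.5]
force: [-0.2, 0.9, -0.5]
gripper_width: 11.5
```

```bash
python3 -m inch '[{"x":0,"y":0,"z":0.1,"yaw":0,"gripper":-1},{"x":0,"y":0,"z":0.1,"yaw":0,"gripper":-1},{"x":0,"y":0,"z":0,"yaw":0,"gripper":-1}]';python3 -m inch '[{"x":0,"y":0,"z":0.1,"yaw":0,"gripper":-1},{"x":0,"y":0,"z":0,"yaw":0,"gripper":-1},{"x":0,"y":0,"z":0,"yaw":0,"gripper":-1}]'
```

```text
time_s: 14.43
ee_pos: [620.4, 139.3, 201.5]
ee_rot: [179.9, 0.0, 138.5]
force: [0.1, -0.3, 4.2]
gripper_width: 11.5
time_s: 14.68
ee_pos: [620.6, 139.4, 201.4]
ee_rot: [179.9, 0.1, 138.4]
force: [-1.6, -0.0, 7.4]
gripper_width: 11.6
```

```bash
python3 -m inch '[{"x":0,"y":0,"z":-0.05,"yaw":0.5,"gripper":-1},{"x":0,"y":0,"z":0,"yaw":0.5,"gripper":-1},{"x":0,"y":0,"z":0,"yaw":0.5,"gripper":-1},{"x":0,"y":0,"z":0,"yaw":0.5,"gripper":-1},{"x":0,"y":0,"z":0,"yaw":0.5,"gripper":-1},{"x":0,"y":0,"z":0,"yaw":0.5,"gripper":-1},{"x":0,"y":0,"z":0,"yaw":0.5,"gripper":-1},{"x":0,"y":0,"z":0,"yaw":0.5,"gripper":-1},{"x":0,"y":0,"z":0,"yaw":0,"gripper":-1}]';python3 -c "
from h import *
print(telemetry.state()['torque'])"; python3 -m inch '[{"x":0,"y":0,"z":0,"yaw":0.5,"gripper":-1},{"x":0,"y":0,"z":0,"yaw":0.5,"gripper":-1},{"x":0,"y":0,"z":0,"yaw":0.5,"gripper":-1},{"x":0,"y":0,"z":0,"yaw":0.5,"gripper":-1},{"x":0,"y":0,"z":0,"yaw":0.5,"gripper":-1},{"x":0,"y":0,"z":0,"yaw":0.5,"gripper":-1},{"x":0,"y":0,"z":0,"yaw":0.5,"gripper":-1},{"x":0,"y":0,"z":0,"yaw":0,"gripper":-1},{"x":0,"y":0,"z":0,"yaw":0,"gripper":-1}]';python3 -c "
from h import *
print(telemetry.state()['torque'])"
```

```text
time_s: 15.43
ee_pos: [621.1, 139.5, 201.5]
ee_rot: [179.8, 0.1, 118.4]
force: [0.3, -1.5, 5.2]
gripper_width: 11.1
[ 0.08999028 -0.27585883  0.08785295]
time_s: 16.18
ee_pos: [621.3, 139.5, 201.5]
ee_rot: [179.8, 0.0, 101.0]
force: [1.0, 0.5, 6.0]
gripper_width: 11.7
[ 0.06798704 -0.3033588   0.10700402]
```

```bash
python3 -m inch '[{"x":0,"y":0,"z":0,"yaw":0.4,"gripper":-1},{"x":0,"y":0,"z":0,"yaw":0.2,"gripper":-1},{"x":0,"y":0,"z":0,"yaw":0,"gripper":-1},{"x":0,"y":0,"z":0,"yaw":0,"gripper":-1}]';python3 -c "
from h import *
print(telemetry.state()['torque'])
t=load('top0');print(plane(t,[[285,220],[328,219],[306,219]],108))"
```

```text
time_s: 16.52
ee_pos: [621.4, 139.5, 201.5]
ee_rot: [179.8, -0.0, 98.0]
force: [1.4, 0.4, 5.5]
gripper_width: 11.5
[ 0.07567535 -0.35540564  0.1051242 ]
[[529.46805224  77.37700664 108.        ]
 [532.62485173 -44.04289626 108.        ]
 [532.46064346  18.13608675 108.        ]]
```

```bash
python3 -m inch '[{"x":0,"y":0,"z":0,"yaw":0,"gripper":-0.6},{"x":0,"y":0,"z":0,"yaw":0,"gripper":-0.3},{"x":0,"y":0,"z":0,"yaw":0,"gripper":-0.3},{"x":0,"y":0,"z":0,"yaw":0,"gripper":-0.3},{"x":0,"y":0,"z":-0.5,"yaw":0,"gripper":-0.3},{"x":0,"y":0,"z":-1.5,"yaw":0,"gripper":-0.3},{"x":0,"y":0,"z":-2,"yaw":0,"gripper":-0.3},{"x":0,"y":0,"z":-2,"yaw":0,"gripper":-0.3},{"x":0,"y":0,"z":-1,"yaw":0,"gripper":-0.3},{"x":0,"y":0,"z":-0.5,"yaw":0.6,"gripper":-0.3},{"x":0,"y":0,"z":0,"yaw":1,"gripper":-0.3},{"x":0,"y":0,"z":0,"yaw":0,"gripper":-0.3}]'
python3 -c "
from h import *
s=grab('scene','s7');t=grab('top','t7');w=grab('wrist','w7')
a=s['pixels'][140:220,360:440,::-1];b=t['pixels'][165:235,235:335,::-1]
cv2.imwrite('pics/c7.png',np.hstack([cv2.resize(np.array(a),(400,400),interpolation=2),cv2.resize(np.array(b),(400,400),interpolation=2)]))"
```

```text
time_s: 17.52
ee_pos: [620.2, 139.2, 275.5]
ee_rot: [180.0, 0.0, 89.9]
force: [-0.5, -0.3, -1.1]
gripper_width: 31.8
```

View pics/c7.png

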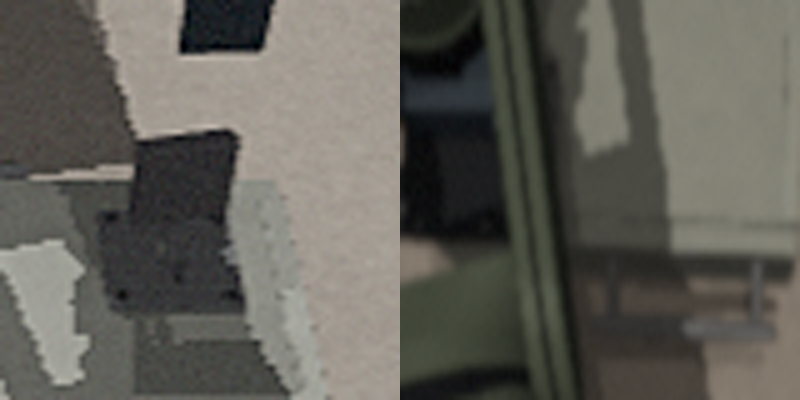

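Run:
```python
from h import *
t=load('top0');s=load('scene0')
print('top',plane(t,[[306,222],[306,221]],108))
print('scene',plane(s,[[314,173.5],[340,173.5],[366,174]],108))
g=cv2.cvtColor(t['pixels'],cv2.COLOR_RGB2GRAY);print(g[200:230,[290,296,306,314,320]].T)
g=cv2.cvtColor(s['pixels'],cv2.COLOR_RGB2GRAY);print(g[166:182,[318,330,340,350,360]].T)
```

```text
top [[523.95790793  18.08251462 108.        ]
 [526.79052388  18.10035644 108.        ]]
scene [[517.18833415 -41.85163576 108.        ]
 [518.99698547  23.16183487 108.        ]
 [522.6298393   88.12912433 108.        ]]
[[119 119 114 107 111 118 119 108  78  52  45  44  45  50  54  60  60  62
   75  85  81  81  84  84  91  94  93 100 108 113]
 [121 121 114 107 112 119 120 112  87  59  47  47  53  72  88  88  73  68
   80  92  84  83  86  83  83  92  97 101 109 113]
 [121 120 114 105 110 116 119 117 104  73  48  45  50  66  86  87  73  64
   64  66  72  82  90  83  82  89  94 100 108 112]
 [119 120 114 109 111 115 119 120 107  74  49  43  47  60  79  84  73  65
   64  71  78  79  84  80  81  88  94  96  99 108]
 [120 120 119 113 107 113 118 121 109  79  51  45  48  57  75  81  71  60
   62  75  86  81  82  85  86  94  98 101 102 110]]
[[151 151 153 150 155 153 124 138  98  86 164 153 155 154 152 153]
 [148 151 150 151 148 151 130 142  95  69 159 153 153 151 151 150]
 [147 153 153 149 155 152 112 131 103  72 160 151 149 157 152 153]
 [150 150 148 152 158 155 117 134  98  72 161 153 154 154 151 153]
 [153 148 149 147 150 153 110 132 104 114 156 149 150 152 149 152]]
```

```bash
python3 -m inch '[{"x":-1,"y":-0.8,"z":0,"yaw":0,"gripper":-0.3},{"x":-1.5,"y":-1.2,"z":0,"yaw":0,"gripper":-0.3},{"x":-1.5,"y":-1.2,"z":0,"yaw":0,"gripper":-0.3},{"x":-1.5,"y":-1.2,"z":0,"yaw":0,"gripper":-0.3},{"x":-1.5,"y":-1.2,"z":0,"yaw":0,"gripper":-0.3},{"x":-1.5,"y":-1.2,"z":0,"yaw":0,"gripper":-0.3},{"x":-1.5,"y":-1,"z":0,"yaw":0,"gripper":-0.3},{"x":-1,"y":-0.6,"z":0,"yaw":0,"gripper":-0.3},{"x":-1,"y":-0.6,"z":0,"yaw":0,"gripper":-0.3},{"x":0,"y":0,"z":0,"yaw":0,"gripper":-0.3}]'; python3 -c "
from h import *
w=grab('wrist','w8')"
```

```text
time_s: 18.5
ee_pos: [529.3, 17.9, 275.3]
ee_rot: [-180.0, 0.0, 89.9]
force: [0.3, -0.4, -0.2]
gripper_width: 32.1
```

View pics/w8.png

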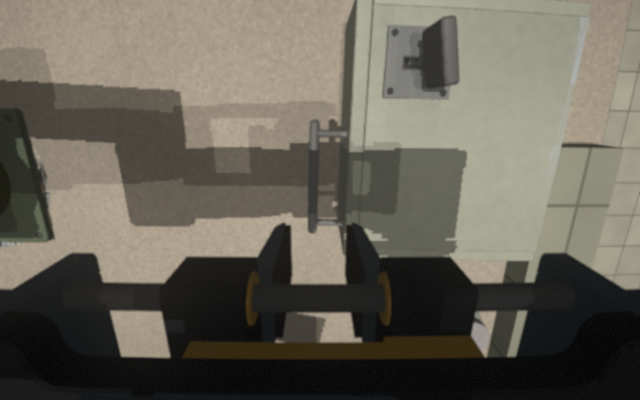

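The key stands turned in the lock at (437,55). The bar runs from (314,122) to (312,232).

Run:
```python
from h import *
w=load('w8');print(plane(w,[[314,122],[313,178],[312,232]],108)); print(plane(w,[[345,200],[362,200],[368,200]],140)); print(telemetry.state()['ee_pos'])
```

```text
[[524.51798846  82.95424261 108.        ]
 [523.09782837  21.92307097 108.        ]
 [521.52393247 -43.21704279 108.        ]]
[[556.64063671   5.89075831 140.        ]
 [574.27163536   5.86760448 140.        ]
 [580.50154934   5.85944228 140.        ]]
[529.99707659  18.82063047 275.31613684]
```

```bash
python3 -m inch '[{"x":0,"y":-0.3,"z":1,"yaw":0,"gripper":-0.35},{"x":0,"y":-0.3,"z":1.5,"yaw":0,"gripper":-0.35},{"x":0,"y":0,"z":2,"yaw":0,"gripper":-0.35},{"x":0,"y":0,"z":2,"yaw":0,"gripper":-0.35},{"x":0,"y":0,"z":2,"yaw":0,"gripper":-0.35},{"x":0,"y":0,"z":1.5,"yaw":0,"gripper":-0.35},{"x":0,"y":0,"z":1,"yaw":0,"gripper":-0.35},{"x":0,"y":0,"z":0,"yaw":0,"gripper":-0.35}]'; python3 -m inch '[{"x":0,"y":0,"z":0.8,"yaw":0,"gripper":-0.35},{"x":0,"y":0,"z":0.8,"yaw":0,"gripper":-0.35},{"x":0,"y":0,"z":0.8,"yaw":0,"gripper":-0.35},{"x":0,"y":0,"z":0,"yaw":0,"gripper":-0.35}]'
```

```text
time_s: 19.22
ee_pos: [523.2, 19.8, 163.0]
ee_rot: [-179.7, -0.0, 90.0]
force: [0.1, 0.1, -0.2]
gripper_width: 29.7
time_s: 19.55
ee_pos: [523.2, 19.3, 139.8]
ee_rot: [-179.9, 0.0, 89.9]
force: [-0.2, -0.4, -0.3]
gripper_width: 29.8
```

```bash
python3 -m inch '[{"x":0,"y":0,"z":0.7,"yaw":0,"gripper":-0.35},{"x":0,"y":0,"z":0.7,"yaw":0,"gripper":-0.35},{"x":0,"y":0,"z":0,"yaw":0,"gripper":-0.35}]';  python3 -m inch '[{"x":0,"y":0,"z":0.7,"yaw":0,"gripper":-0.35},{"x":0,"y":0,"z":0.7,"yaw":0,"gripper":-0.35},{"x":0,"y":0,"z":0,"yaw":0,"gripper":-0.35}]'; python3 -m inch '[{"x":0,"y":0,"z":0,"yaw":0,"gripper":-1},{"x":0,"y":0,"z":0,"yaw":0,"gripper":-1},{"x":0,"y":0,"z":0,"yaw":0,"gripper":-1},{"x":0,"y":0,"z":0,"yaw":0,"gripper":-1}]' 20
```

```text
time_s: 19.8
ee_pos: [523.2, 19.2, 125.9]
ee_rot: [-179.9, 0.0, 89.9]
force: [-0.8, -0.6, 0.3]
gripper_width: 29.6
time_s: 20.05
ee_pos: [523.1, 19.2, 111.8]
ee_rot: [-179.8, 0.0, 89.9]
force: [0.3, 0.6, -0.2]
gripper_width: 29.4
time_s: 20.38
ee_pos: [524.3, 19.3, 113.6]
ee_rot: [180.0, 0.0, 89.9]
force: [-0.1, 0.0, 0.1]
gripper_width: 5.6
```

```bash
python3 -m inch '[{"x":0,"y":0,"z":0,"yaw":0,"gripper":-1},{"x":0,"y":0,"z":0,"yaw":0,"gripper":-1}]'; python3 -m inch '[{"x":0,"y":-0.3,"z":0,"yaw":0,"gripper":-1},{"x":0,"y":-0.4,"z":0,"yaw":0,"gripper":-1},{"x":0,"y":0,"z":0,"yaw":0,"gripper":-1}]'
```

```text
time_s: 20.55
ee_pos: [524.2, 19.3, 113.4]
ee_rot: [180.0, 0.0, 89.9]
force: [-0.4, -0.2, -0.8]
gripper_width: 0.7
time_s: 20.8
ee_pos: [516.0, 19.3, 113.1]
ee_rot: [-179.9, 0.0, 90.0]
force: [-0.3, 0.1, -0.3]
gripper_width: 0.6
```

The gripper shut to 0.6 mm, so it missed the bar. I'll look before moving again.

```bash
python3 -c "
from h import *
w=grab('wrist','w9');s=grab('scene','s9');t=grab('top','t9')
a=w['pixels'][:,120:520,::-1];b=t['pixels'][165:265,235:335,::-1]
cv2.imwrite('pics/c9.png',np.hstack([np.array(a),cv2.resize(np.array(b),(400,400),interpolation=2)]))"
```

```text
(no output)
```

View pics/c9.png

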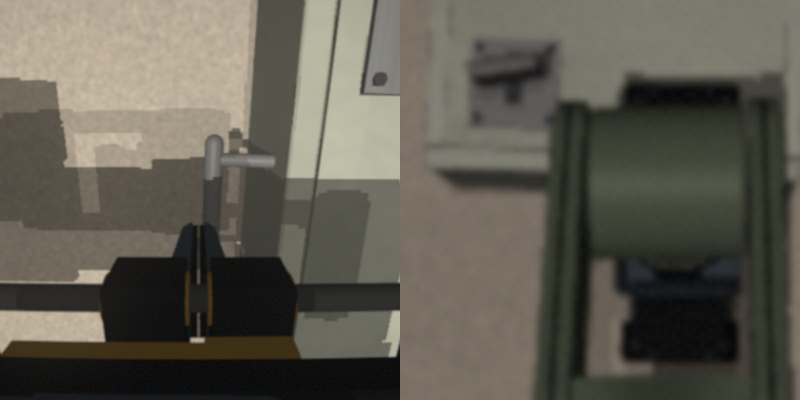

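Run:
```python
from h import *
w8=load('w8');w9=load('w9')
def ray(f,uv):
    a=plane(f,[uv],0)[0];b=plane(f,[uv],300)[0];return a,(b-a)/np.linalg.norm(b-a)
def tri(L):
    A=np.zeros((3,3));b=np.zeros(3)
    for a,d in L:
        M=np.eye(3)-np.outer(d,d);A+=M;b+=M@a
    x=np.linalg.solve(A,b);return x.round(1),[np.linalg.norm((np.eye(3)-np.outer(d,d))@(x-a)).round(1) for a,d in L]
# left end of bar
print('end w8,w9',tri([ray(w8,(314,122)),ray(w9,(334,136))]))
t0=load('top0');s0=load('scene0')
print('end top,scene,w8',tri([ray(t0,(285,222)),ray(s0,(366,174)),ray(w8,(314,122))]))
for z in(70,90,108,120):print(z,plane(w9,[[333.5,136],[332,200]],z).round(1).tolist(),plane(w8,[[313,178]],z).round(1),plane(t0,[[306,222]],z).round(1),plane(s0,[[340,173.5]],z).round(1))
print(telemetry.state()['ee_pos'])
```

```text
end w8,w9 (array([524.8,  82.9,  94. ]), [np.float64(0.8), np.float64(0.8)])
end top,scene,w8 (array([524.3,  82.7, 109.5]), [np.float64(5.5), np.float64(5.1), np.float64(0.4)])
70 [[526.1, 81.3, 70.0], [525.6, 35.4, 70.0]] [[522.5  13.2  70. ]] [[527.3  19.1  70. ]] [[477.6  27.1  70. ]]
90 [[525.1, 83.2, 90.0], [524.7, 41.4, 90.0]] [[522.8  17.8  90. ]] [[525.5  18.5  90. ]] [[499.4  25.   90. ]]
108 [[524.3, 84.9, 108.0], [523.9, 46.9, 108.0]] [[523.1  21.9 108. ]] [[524.   18.1 108. ]] [[519.   23.2 108. ]]
120 [[523.7, 86.0, 120.0], [523.3, 50.5, 120.0]] [[523.3  24.7 120. ]] [[522.9  17.8 120. ]] [[532.1  21.9 120. ]]
[517.04006439  19.28469333 113.32094725]
```

```bash
python3 -m inch '[{"x":0,"y":0,"z":-1,"yaw":0,"gripper":-1},{"x":0,"y":0,"z":-1.5,"yaw":0,"gripper":-1},{"x":0,"y":0,"z":-1.5,"yaw":0,"gripper":-0.35},{"x":0,"y":0.4,"z":0,"yaw":0,"gripper":-0.35},{"x":0,"y":0.4,"z":0,"yaw":0,"gripper":-0.35},{"x":0,"y":0,"z":0,"yaw":0,"gripper":-0.35}]'; python3 -m inch '[{"x":0,"y":0,"z":0.5,"yaw":0,"gripper":-0.35},{"x":0,"y":0,"z":1,"yaw":0,"gripper":-0.35},{"x":0,"y":0,"z":1,"yaw":0,"gripper":-0.35},{"x":0,"y":0,"z":0,"yaw":0,"gripper":-0.35}]'; python3 -m inch '[{"x":0,"y":0,"z":0.8,"yaw":0,"gripper":-0.35},{"x":0,"y":0,"z":0.8,"yaw":0,"gripper":-0.35},{"x":0,"y":0,"z":0.8,"yaw":0,"gripper":-0.35},{"x":0,"y":0,"z":0.5,"yaw":0,"gripper":-0.35},{"x":0,"y":0,"z":0,"yaw":0,"gripper":-0.35}]';python3 -m inch '[{"x":0,"y":0,"z":0,"yaw":0,"gripper":-0.6},{"x":0,"y":0,"z":0,"yaw":0,"gripper":-0.7},{"x":0,"y":0,"z":0,"yaw":0,"gripper":-0.8},{"x":0,"y":0,"z":0,"yaw":0,"gripper":-0.9},{"x":0,"y":0,"z":0,"yaw":0,"gripper":-1},{"x":0,"y":0,"z":0,"yaw":0,"gripper":-1},{"x":0,"y":0,"z":0,"yaw":0,"gripper":-1}]' 20
```

```text
time_s: 21.45
ee_pos: [525.8, 19.2, 152.9]
ee_rot: [180.0, 0.0, 89.9]
force: [0.7, 1.0, 0.6]
gripper_width: 24.2
time_s: 21.78
ee_pos: [522.8, 19.2, 125.0]
ee_rot: [-179.6, 0.0, 89.9]
force: [-0.1, -0.4, -0.3]
gripper_width: 29.6
time_s: 22.2
ee_pos: [524.1, 19.3, 97.8]
ee_rot: [-179.8, 0.0, 89.9]
force: [-0.3, -0.3, -0.8]
gripper_width: 29.5
time_s: 22.78
ee_pos: [523.3, 19.3, 99.4]
ee_rot: [-179.8, -0.0, 89.9]
force: [-5.5, -0.5, 4.0]
gripper_width: 10.5
```

Gripped at 10.5 mm, so the bar sits lower than nominal. Now pull.

```bash
python3 -m inch '[{"x":0,"y":-0.3,"z":0,"yaw":0,"gripper":-1},{"x":0,"y":-0.5,"z":0,"yaw":0,"gripper":-1},{"x":0,"y":-0.5,"z":0,"yaw":0,"gripper":-1},{"x":0,"y":0,"z":0,"yaw":0,"gripper":-1}]' 30
```

```text
time_s: 23.12
ee_pos: [511.6, 19.6, 99.5]
ee_rot: [180.0, -0.0, 89.9]
force: [0.3, 1.6, -0.4]
gripper_width: 10.3
```

```bash
python3 -m inch '[{"x":0,"y":-0.5,"z":0,"yaw":0,"gripper":-1},{"x":0,"y":-0.7,"z":0,"yaw":0,"gripper":-1},{"x":0,"y":-0.7,"z":0,"yaw":0,"gripper":-1},{"x":0,"y":-0.7,"z":0,"yaw":0,"gripper":-1},{"x":0,"y":-0.7,"z":0,"yaw":0,"gripper":-1},{"x":0,"y":-0.7,"z":0,"yaw":0,"gripper":-1},{"x":0,"y":-0.7,"z":0,"yaw":0,"gripper":-1},{"x":0,"y":-0.7,"z":0,"yaw":0,"gripper":-1},{"x":0,"y":-0.7,"z":0,"yaw":0,"gripper":-1},{"x":0,"y":-0.5,"z":0,"yaw":0,"gripper":-1},{"x":0,"y":-0.3,"z":0,"yaw":0,"gripper":-1},{"x":0,"y":0,"z":0,"yaw":0,"gripper":-1}]'; python3 -m inch '[{"x":0,"y":0,"z":0,"yaw":0,"gripper":-0.8},{"x":0,"y":0,"z":0,"yaw":0,"gripper":-0.6},{"x":0,"y":0,"z":0,"yaw":0,"gripper":-0.4},{"x":0,"y":0,"z":0,"yaw":0,"gripper":-0.35},{"x":0,"y":0,"z":-0.8,"yaw":0,"gripper":-0.35},{"x":0,"y":0,"z":-1.5,"yaw":0,"gripper":-0.35},{"x":0,"y":0,"z":-2,"yaw":0,"gripper":-0.35},{"x":0,"y":0,"z":-2,"yaw":0,"gripper":-0.35},{"x":0,"y":0,"z":-2,"yaw":0,"gripper":-0.35},{"x":0,"y":0,"z":-2,"yaw":0,"gripper":-0.35},{"x":0,"y":0,"z":-1,"yaw":0,"gripper":-0.35},{"x":0,"y":0,"z":0,"yaw":0,"gripper":-0.35}]'; python3 -c "
from h import *
w=grab('wrist','w10');s=grab('scene','s10')
cv2.imwrite('pics/c10.png',np.hstack([np.array(w['pixels'])[:,240:640,::-1],np.array(s['pixels'])[100:400,140:540,::-1].repeat(1,0) if 0 else np.array(s['pixels'])[:,140:540,::-1]]))"
```

```text
time_s: 24.12
ee_pos: [441.6, 21.5, 99.4]
ee_rot: [-179.9, -0.3, 89.8]
force: [0.7, 9.7, -0.5]
gripper_width: 10.1
time_s: 25.12
ee_pos: [444.5, 19.0, 215.2]
ee_rot: [179.7, 0.0, 90.0]
force: [0.5, 0.1, -0.8]
gripper_width: 30.2
```

View pics/c10.png

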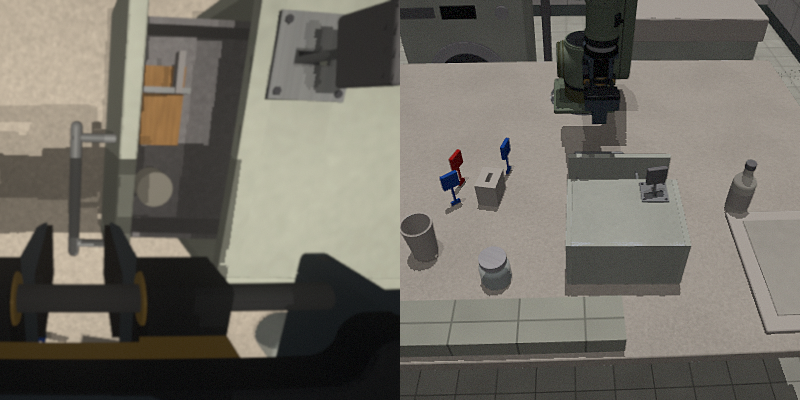

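```bash
python3 -m inch '[{"x":0,"y":0,"z":0,"yaw":0,"gripper":-0.35},{"x":0,"y":0,"z":0,"yaw":0,"gripper":-0.35},{"x":0,"y":0,"z":0,"yaw":0,"gripper":-0.35}]'; python3 -c "
from h import *
w=load('w10');print(plane(w,[[315,185]],104))
env.job_done()"
```

```text
time_s: 25.47
ee_pos: [442.5, 19.3, 211.4]
ee_rot: [-179.9, 0.0, 90.0]
force: [0.3, -1.0, 0.4]
gripper_width: 29.6
[[441.74238526  29.21097376 104.        ]]
the job is handed in; nothing more can be done
```

I put the key in the lock, turned it clockwise, opened the drawer about 80 mm and handed the job in at 25.5 s of the 72 s allowed. No verdict is reported.

- **Key:** I lifted the grey key from its stand and put it through the keyhole. At about 5 N it slid over the rotor and dropped in at about 40°. I pushed it home there (estimated 33 mm below the plate at about 41°), turned it to about 82° and let go.
- **Drawer:** The first grasp at the handle missed, with the gripper shutting to 0.6 mm and nothing in it. I went about 14 mm lower and gripped the bar (10.5 mm). I then pulled, let go and rose clear.

Last checks:
- **Drawer:** the bar moved from x ≈ 523 to 442 mm.
- **Key:** it still stands turned in the lock. I judged this by eye and did not measure its final angle after letting go.
- **Bystanders:** the soap, tumbler and jar look upright and in place. I did not measure their positions.
- **Gripper:** it stands above the handle, and the force reading is only noise.

**Disagreements:** The camera estimates of the handle's height disagreed, from 94 to about 110 mm, and the grasp only worked lower than the stated 108 mm suggested. There was also a sideways force of about 10 N at the end of the pull, which went once I let go.

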